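# Load the tube polisher and hold its sprung guard arm at the stop

### The arm

A 6-joint arm with a two-finger parallel gripper is mounted at the origin on the work surface. World frame = base frame: x ahead of the robot, y to its left, z up, the work surface at z = 0. Lengths are in m, angles in rad, forces in N, time in s.
With the tool pointing down it reaches from about 0.25 to 0.775 m from the base axis. Payload 4 kg.
Tool frame: the origin (TCP) lies midway between the tips of the shut fingers; the grasp point (between the pads) lies 19 mm behind it; z points along the fingers, y is the line along which they close (so a half turn about z gives the same grasp; the last joint's range is limited). The gripper opens to 94 mm and grips with 3 to 60 N. Pads are 16 mm wide; open, the fingers measure 119 mm over their backs; the gripper's body (75 mm by 177 mm) begins 78 mm behind the grasp point.
Start: joints at [-1.373, 0.087, 1.371, -0, 1.684, -0.103], TCP at [0.163, -0.525, 0.206] pointing down, gripper open.
Joint ranges: [-3.1, 3.1], [-0.76, 2.03], [0.27, 2.55], [-1.08, 4.22], [0.17, 2.65], [-2.57, 2.57]. Speed limits (rad/s): [2.79, 2.79, 3.14, 3.14, 3.14, 3.14].

### API

Orientations are given as [roll, pitch, yaw] about the fixed x, y, z axes, in that order (R = Rz(yaw) Ry(pitch) Rx(roll)).
In Python, from bench import get_obs, snapshot, close_job gives the robot as it stands. The module is installed in compiled form; this text tells all that it offers.
- The arm moves only by the tool drive_tool, never from a script. Its argument "commands" is a list of rows, each a list of 6 numbers: the shift along the tool's x, y, z in units of 0.04 m (1.0 is 0.04 m), then the turn, a rotation vector about the tool's x, y, z in units of 0.1 rad (1.0 is 0.1 rad). In form: [[dx, dy, dz, wx, wy, wz], ...]. A call has 1 to 20 rows; each row shifts and turns the commanded pose from where the row before left it, along the tool's axes as they then stand; what a row does not reach is not made up. A row lasts 1/8 s, in which the tool goes at most 62.5 mm and 10.7 degrees, less where a joint would pass 70% of its speed; a pose out of reach is approached as far as the arm can. A call with a number of a shift or a turn outside -1 to 1 is refused whole. A call with a gripper value outside its range is refused whole. "gripper" is the closure, from 0 (fully open) to 1 (shut), set as the call begins (left out, the last holds). The fingers move at their own pace and stop on an object; the grip force is fixed at half the most. Time passes only in rows, so rows that do not move let the fingers close. It gives the time, the measured TCP pose, the force, the opening and the grip force at its end, in the units of the state.
- get_obs(): the state, without advancing time (a new reading comes with each control period).
- snapshot(name): name is "side" or "top" or "wrist"; returns a dict with "image" (384x512x3 uint8, blue, green, red), "range_z" (384x512 float32, m along the optical axis (not along the pixel's ray), 0 where there is no reading), "fx", "fy", "cx", "cy" (pixels), "rvec" (rotation vector, rad) and "tvec" (3), from world to camera coordinates, as OpenCV has them. Camera axes: x right, y down, z forward; pixel columns grow to the right and rows downward; lengths in m; the calibration is good to about 2 mm. A picture is of the moment at which its call begins.
- close_job(): hands the job in; it is judged then, once.
The state is a dict: "time": time; "joint_positions": joint angles; "qvel": joint speeds; "joint_torque": joint torques, N m; "tool_pos": TCP position; "ee_rot": TCP orientation; "wrist_force": force on the tool from outside, world axes, zero at the start; "wrist_torque": the same for the moment, N m; "width": finger opening in m; "finger_force": force on a finger pad.
Only numpy, scipy, OpenCV 4.12 (cv2) and the standard library are available. Lean on these libraries where they do the work, as an engineer would, in place of code of your own. Each camera call takes 0.05 s, during which the arm holds its last target. There are 200 camera calls.

### The job

Take the one long tube out of the wooden rack and stand it fully down in the polisher's well, letting go of it; then swing the polisher's sprung guard arm by its upright handle, over the tube, all the way to its stop and keep holding it there: the job finishes with the robot still holding the arm against its spring. Leave the short tubes and everything else on the bench as they are.

Things in the scene. Friction and masses are not known exactly. Their poses are not given: they have to be found in the camera images.
- long_tube_center (a point): the long tube: round glass tube with flush metal cap, 18 mm across over its whole length, 90 mm long, 40 g or so, standing upright in one of the rack's holes. This point is on its axis, half-way up (45 mm from each end); z is its axis, up towards the cap. It is the only one of this length
- short_tube_a: a short tube of the same make, 18 mm across, 65 mm long, in the rack; origin at the centre of its underside; leave alone
- short_tube_b: another short tube, the same as short_tube_a; leave alone
- rack: fixed wooden tube rack, 60 mm (its x) x 220 mm (its y) x 50 mm high, origin at the centre of its underside. Four holes in a row along its y, at y = -75, -25, 25, 75 mm, 21 mm wide, 35 mm deep; one is empty. Tubes stand with their undersides 15 mm above the table
- polisher: fixed polisher: grey housing 160 mm (its x) x 200 mm (its y) x 60 mm high, origin at the centre of its underside, z up. On top: the well at its x = 20, y = 10 mm; a round pivot post 26 mm across at x = 20, y = -75 mm carrying the guard arm; two thin stop pins (10 mm across, up to 126 mm above the table) at x = 36, y = -40 and x = -18, y = -78 mm
- well (a point): centre of the mouth of the round well, on the housing's top, 60 mm above the table. The well is 21 mm wide with a small chamfer and 40 mm deep, so a seated long tube has its centre 5 mm above this point and stands out 50 mm
- pivot (a point): on the guard arm's upright hinge axis, at the height of the housing's top; its x and y axes are the polisher's. The guard arm is a level steel bar, 20 mm wide, 6 mm thick, underside 58 mm above the housing's top (8 mm over a seated long tube), with a 34 mm disc 85 mm from the hinge axis
- handle (a point): the upright round steel handle post at the far end of the guard arm, 14 mm across and 55 mm tall, standing on the arm; this point is on its axis 30 mm above the arm's upper face (94 mm above the housing's top) and 25 mm below the post's top; 130 mm from the hinge axis. Its x axis points away from the hinge axis along the arm
- guard_arm (a joint): angle of the guard arm, rad, about its upright hinge: 0 at rest, 1.2 at its stop, growing clockwise seen from above. At 0 the arm points 1.2 rad anticlockwise from the polisher's +y, clear of the well; at 1.2 along +y, over the well, handle at the polisher's x = 20, y = 55 mm. A spring drives it back: about 1 N at the handle at rest, 4.3 N at the stop; it flies back if let go
- bench_block: flat steel block, 55 x 55 x 22 mm; loose on the bench, to be left alone; origin at the centre of its underside
- pliers: small pliers lying flat, about 130 mm long; loose on the bench, to be left alone; origin near the middle of its length, at its underside
- ring_mandrel: thin steel spindle 142 mm tall on a round foot of 56 mm; loose on the bench, to be left alone; origin at the centre of its underside
- dish: white ceramic plate, 90 mm across, 20 mm high; loose on the bench, to be left alone; origin at the centre of its underside
- jar: closed glass jar, 80 mm across, 100 mm tall; loose on the bench, to be left alone; origin at the centre of its underside
- mug: white mug, 80 mm across, 90 mm tall, handle on its +y side; loose on the bench, to be left alone; origin at the centre of its underside
- hammer: hammer lying flat, 220 mm long; loose on the bench, to be left alone; origin near the middle of its length, at its underside
Not all that is in view belongs to the job. What is shaped like the part that bears long_tube_center but orange or pink is not meant.

How it is judged:
On the way:
1. the long tube stands fully down in the well, let go, with the guard arm still near its rest (horizontal distance between long_tube_center and well below 0.005 m and z of long_tube_center in the frame of polisher below 0.069 m and angle between long_tube_center's own z axis and vertical below 0.12 rad and contact force between each of the fingers, the arm and long_tube below 0.2 N and value of joint guard_arm below 0.3 rad), for 0.2 s.
At the end, for the whole second after the job is handed in: the guard arm is held by the robot (more than 1 N of contact) within 0.08 rad of its stop, through the last second; the long tube stands upright (within 0.12 rad) in the well, within 5 mm of its axis and 4 mm of its floor, touched neither by the robot nor by the guard arm (horizontal distance between long_tube_center and well below 0.005 m and z of long_tube_center in the frame of polisher below 0.069 m and angle between long_tube_center's own z axis and vertical below 0.12 rad and contact force between each of the fingers, the arm and long_tube below 0.2 N and value of joint guard_arm above 1.12 rad and contact force between any of the fingers, the arm and guard_arm above 1 N and contact force between long_tube and guard_arm below 0.3 N); the arm keeps its last pose, push and grip.
It fails at once if a short tube is moved more than 20 mm (distance of any of short_tube_a, short_tube_b from where it was at the start of the episode above 0.02 m).
It fails at once if another thing on the bench is moved more than 30 mm (distance of any of bench_block, pliers, ring_mandrel, dish, jar, mug, hammer from where it was at the start of the episode above 0.03 m).
It fails at once if the mug, jar or ring mandrel is tipped (angle between any of mug, jar, ring_mandrel's own z axis and vertical above 0.4 rad).
It also fails if it takes over 54 s, if anything falls off the work surface, if the arm or the gripper's body presses on something with over 40 N, if the wrist force passes 120 N, or if a joint passes its speed limit or range.

## Working session

There is one attempt and no reset: what is moved stays moved. The work goes in short steps, Python scripts to look and compute and a tool call to move; the robot and the scene stay as the last step left them, time stands still between calls to the robot, and variables do not carry over. Pictures are saved under pics/ and viewed, at most 10 in all, crops included, and the job is handed in when it is done.

Besides the shell and the picture viewer there is one more tool, called after ">>>" as a command line: name --pt "numbers of a row" for each row, then --argument value for the rest. drive_tool: Moves the arm, as the interface text tells. Its arguments: {"type":"object","properties":{"commands":{"type":"array"},"gripper":{"type":"number"}},"required":["commands"]}

```bash
mkdir -p pics; cat > h.py <<'E'
import numpy as np, cv2, pickle
from bench import get_obs, snapshot
def snap(n,f):
    s=snapshot(n); pickle.dump(s,open(f'pics/{f}.pkl','wb')); cv2.imwrite(f'pics/{f}.png',s['image']); return s
def load(f): return pickle.load(open(f'pics/{f}.pkl','rb'))
def world(s,u,v,z=None,d=None):
    R=cv2.Rodrigues(np.array(s['rvec'],float))[0]; t=np.array(s['tvec'],float).ravel()
    r=np.array([(u-s['cx'])/s['fx'],(v-s['cy'])/s['fy'],1.])
    c=-R.T@t; w=R.T@r
    if z is not None: return c+w*(z-c[2])/w[2]
    if d is None: d=s['range_z'][int(round(v)),int(round(u))]
    return c+w*d
def cloud(s):
    v,u=np.mgrid[:384,:512]; d=s['range_z']
    R=cv2.Rodrigues(np.array(s['rvec'],float))[0]; t=np.array(s['tvec'],float).ravel()
    p=np.stack([(u-s['cx'])/s['fx']*d,(v-s['cy'])/s['fy']*d,d],-1)
    P=(p-t)@R; P[d==0]=np.nan; return P
E
python3 - <<'E'
from h import *
a=snap('top','top0');b=snap('side','side0')
im=cv2.resize(np.vstack([a['image'],b['image']]),None,fx=.78,fy=.78)
for s in(a,b):
    R=cv2.Rodrigues(np.array(s['rvec'],float))[0];print(-R.T@np.ravel(s['tvec']),R[2],s['fx'])
cv2.imwrite('pics/a.png',a['image']);cv2.imwrite('pics/both.png',im)
o=get_obs();print(o)
E
```

```text
[0.49208232 0.07173419 1.14818793] [ 0.07046846 -0.00238488 -0.99751116] 365.7686946294824
[-0.13291391  0.69751914  0.71783551] [ 0.62196417 -0.58017468 -0.52588774] 378.97245227948656
{'time': 0.1, 'joint_positions': array([-1.37310732e+00,  8.78858572e-02,  1.37209466e+00, -3.01582181e-05,
        1.68358378e+00, -1.03106375e-01]), 'qvel': array([-5.64760396e-05, -2.95056559e-03, -2.65451398e-03,  2.61245419e-04,
        7.77083221e-04,  1.19413017e-03]), 'joint_torque': array([ 1.91148843e-03, -3.41252017e+01, -3.03301764e+01,  7.19829462e-02,
        3.04636604e-02, -8.78361652e-05]), 'tool_pos': array([ 0.16283956, -0.52482903,  0.2044229 ]), 'ee_rot': array([-3.13962839e+00, -1.73115573e-04,  3.00791846e-01]), 'wrist_force': array([-0.47745984,  0.25162798,  0.33652837]), 'wrist_torque': array([ 0.03624499, -0.00546457,  0.01476935]), 'finger_force': 0.0, 'width': 0.09428671508809165}
```

View pics/top0.png

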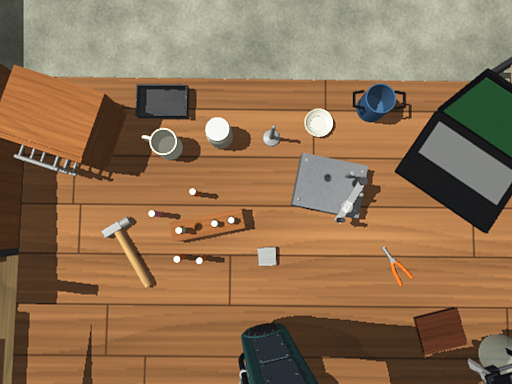

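View pics/side0.png

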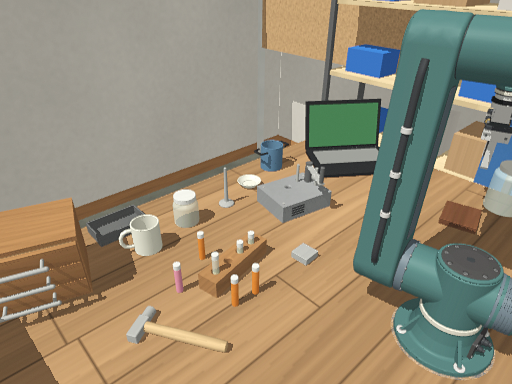

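The top view shows the rack at about (205,226), with three tube caps at (180,230), (214,223) and (231,220). The polisher is at about (330,187) with its well at (327,178), and the arm lies near (350,195). In the side view the tallest rack tube is at (215,262). The orange and pink tubes stand outside the rack.

```bash
python3 - <<'E'
from h import *
a=load('top0');b=load('side0')
c1=cv2.resize(a['image'][145:255,160:380],None,fx=3.6,fy=3.6,interpolation=cv2.INTER_CUBIC)
cv2.imwrite('pics/c1.png',c1)
c2=cv2.resize(b['image'][155:300,190:340],None,fx=4,fy=4,interpolation=cv2.INTER_CUBIC)
cv2.imwrite('pics/c2.png',c2)
P=cloud(a)
for uv in[(180,230),(214,223),(231,220),(327,178),(310,165),(350,195),(345,208)]: print(uv,P[uv[1],uv[0]].round(4))
Q=cloud(b)
for n,P in(('t',P),('s',Q)):
    p=P.reshape(-1,3)
    # rack tubes: above rack top
    for x0,y0 in[(P0[0],P0[1]) for P0 in[cloud(a)[230,180],cloud(a)[223,214],cloud(a)[220,231]]]:
        m=(np.hypot(p[:,0]-x0,p[:,1]-y0)<.02)&(p[:,2]>.06)
        q=p[m];print(n,m.sum(),np.percentile(q[:,2],[50,95,100]).round(4) if m.sum() else '',((q.min(0)+q.max(0))/2).round(4) if m.sum() else '')
p=cloud(a)[150:222,285:375].reshape(-1,3)
m=(abs(p[:,2]-.06)<.006); q=p[m,:2].astype(np.float32); r=cv2.minAreaRect(q);print('house',r,cv2.boxPoints(r),np.median(p[m,2]))
p=cloud(a)[205:245,165:255].reshape(-1,3)
m=(abs(p[:,2]-.05)<.006); q=p[m,:2].astype(np.float32); r=cv2.minAreaRect(q);print('rack',r,cv2.boxPoints(r),np.median(p[m,2]))
p=np.vstack([cloud(a).reshape(-1,3),Q.reshape(-1,3)]);m=(p[:,2]>.135)&(p[:,2]<.19)&(abs(p[:,0]-.5)<.15)&(abs(p[:,1]+.14)<.13)
print(p[m].round(3)[::3])
E
```

```text
(180, 230) [0.4671 0.2778 0.1096]
(214, 223) [0.4877 0.1852 0.0805]
(231, 220) [0.4969 0.136  0.0771]
(327, 178) [ 0.6302 -0.1565  0.0208]
(310, 165) [ 0.6637 -0.0972  0.0626]
(350, 195) [ 0.5701 -0.1998  0.125 ]
(345, 208) [ 0.5336 -0.1865  0.1211]
t 48 [0.1032 0.109  0.1098] [0.4651 0.282  0.0874]
t 32 [0.0799 0.0826 0.0834] [0.4863 0.184  0.0795]
t 31 [0.0798 0.0824 0.083 ] [0.4955 0.1358 0.0789]
s 124 [0.09   0.1056 0.107 ] [0.4654 0.2825 0.0844]
s 55 [0.0756 0.0811 0.0822] [0.4866 0.1842 0.0713]
s 52 [0.075  0.0817 0.0824] [0.4972 0.136  0.0713]
house ((0.6042599678039551, -0.15851259231567383), (0.20028048753738403, 0.160623237490654), 78.82779693603516) [[ 0.5060673  -0.24119407]
 [ 0.6636466  -0.27231616]
 [ 0.70245266 -0.07583112]
 [ 0.54487336 -0.04470903]] 0.05993129809820979
rack ((0.48107922077178955, 0.209802508354187), (0.059358369559049606, 0.22060565650463104), 11.871330261230469) [[0.4293439  0.31164074]
 [0.4747257  0.09575339]
 [0.5328145  0.10796428]
 [0.48743275 0.32385162]] 0.05009001110279354
[[ 0.606 -0.233  0.136]
 [ 0.505 -0.163  0.15 ]
 [ 0.505 -0.164  0.178]
 [ 0.502 -0.16   0.136]
 [ 0.502 -0.16   0.171]
 [ 0.502 -0.166  0.18 ]
 [ 0.5   -0.159  0.142]
 [ 0.499 -0.159  0.175]
 [ 0.499 -0.167  0.178]
 [ 0.497 -0.159  0.152]
 [ 0.497 -0.161  0.18 ]
 [ 0.497 -0.168  0.182]
 [ 0.494 -0.163  0.148]
 [ 0.494 -0.164  0.177]
 [ 0.505 -0.166  0.179]
 [ 0.504 -0.161  0.177]
 [ 0.496 -0.165  0.179]
 [ 0.497 -0.157  0.178]
 [ 0.492 -0.166  0.177]
 [ 0.497 -0.163  0.172]
 [ 0.504 -0.162  0.166]
 [ 0.495 -0.166  0.169]
 [ 0.498 -0.16   0.166]
 [ 0.495 -0.172  0.163]
 [ 0.498 -0.166  0.16 ]
 [ 0.497 -0.159  0.16 ]
 [ 0.5   -0.159  0.155]
 [ 0.495 -0.167  0.154]
 [ 0.493 -0.161  0.154]
 [ 0.498 -0.157  0.149]
 [ 0.495 -0.168  0.147]
 [ 0.495 -0.159  0.146]
 [ 0.503 -0.16   0.139]
 [ 0.494 -0.163  0.142]
 [ 0.496 -0.161  0.138]
 [ 0.493 -0.163  0.135]]
```

View pics/c1.png

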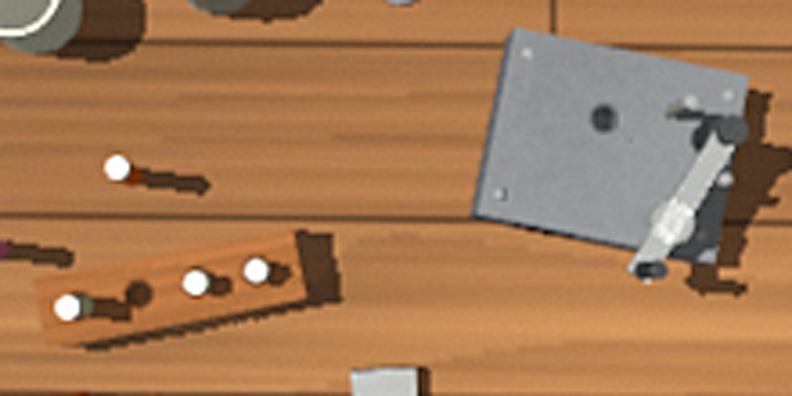

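View pics/c2.png

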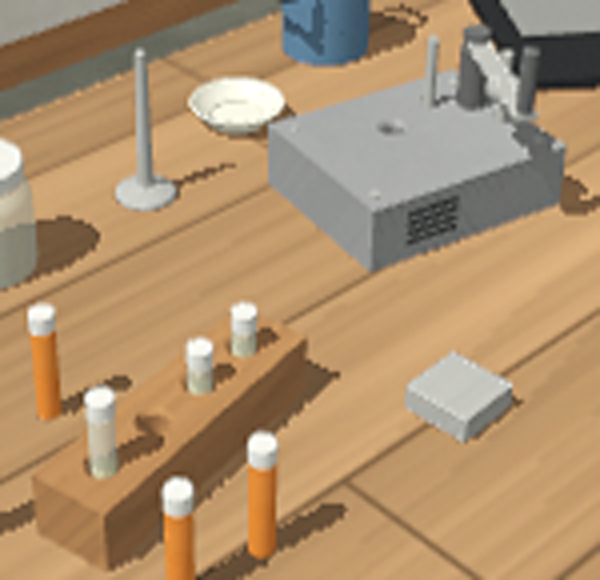

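The crops confirm the long tube at top pixel (180,230): its cap is at about (0.4655, 0.2825, 0.105), and the two short tube caps are at 0.08. The well mouth is at crop (603,118), the rest handle at about (0.499,-0.164), and the polisher yaw is about -0.195. These agree with the given geometry. I'm moving above the tube.

>>> drive_tool --pt "0 0 0 0 0 0.95" --pt "0.6 -0.95 0 0 0 0" --pt "0.6 -0.95 0 0 0 0" --pt "0.6 -0.95 0 0 0 0" --pt "0.6 -0.95 0 0 0 0" --pt "0.6 -0.95 0 0 0 0" --pt "0.6 -0.95 0 0 0 0" --pt "0.6 -0.95 0 0 0 0" --pt "0.6 -0.95 0 0 0 0" --pt "0.6 -0.95 0 0 0 0" --pt "0.6 -0.95 0 0 0 0" --pt "0.6 -0.95 0 0 0 0" --pt "0.6 -0.95 0 0 0 0" --pt "0.6 -0.95 0 0 0 0" --pt "0.6 -0.95 0 0 0 0" --pt "0.6 -0.95 0 0 0 0" --pt "0.6 -0.95 0 0 0 0" --pt "0.6 -0.95 0 0 0 0" --pt "0.6 -0.95 0 0 0 0" --gripper 0.5

```text
time: 2.48
tool_pos: [0.4461, 0.2339, 0.2049]
ee_rot: [3.141, 0.001, 0.206]
wrist_force: [0.5, 0.5, 0.3]
width: 0.0468
finger_force: 0.0
```

>>> drive_tool --pt "0.7 -1 0 0 0 0" --pt "0 0 0 0 0 0" --pt "0 0 0 0 0 0"

```text
time: 2.85
tool_pos: [0.4648, 0.2768, 0.2048]
ee_rot: [3.141, 0.002, 0.206]
wrist_force: [0.2, -0.6, 0.7]
width: 0.0469
finger_force: 0.0
```

```bash
python3 - <<'E'
from h import *
s=snap('wrist','w1');o=get_obs();print(o['time'],o['tool_pos'],o['ee_rot'],o['width'],o['wrist_force'])
R=cv2.Rodrigues(np.array(s['rvec'],float))[0];print(-R.T@np.ravel(s['tvec']),R[2],R[0])
p=cloud(s).reshape(-1,3)
m=(np.hypot(p[:,0]-.4655,p[:,1]-.2825)<.025)&(p[:,2]>.06)&(p[:,2]<.115);q=p[m];print(m.sum())
if m.sum():
  t=q[q[:,2]>q[:,2].max()-.004];print(q[:,2].max(),(t.min(0)+t.max(0))/2,t.max(0)-t.min(0))
E
```

```text
2.9 [0.46491388 0.27648516 0.20524366] [3.14085311e+00 7.68101173e-04 2.05133866e-01] 0.04688778696555507 [-0.80916554 -0.26910843 -0.41861426]
[0.52947717 0.29056779 0.38505599] [-0.22546941 -0.04958184 -0.97298776] [ 0.20581505 -0.97858849  0.00217394]
410
0.10810862073204601 [0.46772526 0.28165609 0.10610978] [0.01753051 0.01768525 0.00399768]
```

View pics/w1.png

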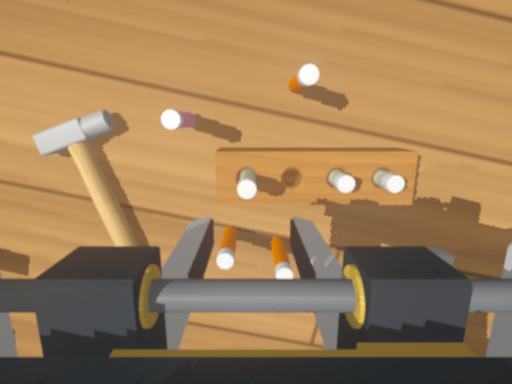

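The wrist view shows the tube cap at (247,185) between the fingers' lines. It measures (0.466, 0.282), top 0.106. The orange decoys at (228,255) and (281,268) are clear of the fingers. I'll descend and grip.

>>> drive_tool --pt "0.06 -0.12 0.5 0 0 0" --pt "0 0 0.7 0 0 0" --pt "0 0 0.7 0 0 0" --pt "0 0 0.6 0 0 0" --pt "0 0 0.5 0 0 0" --pt "0 0 0.48 0 0 0" --pt "0 0 0 0 0 0" --pt "0 0 0 0 0 0"

```text
time: 3.9
tool_pos: [0.4672, 0.2821, 0.0675]
ee_rot: [-3.141, -0.002, 0.205]
wrist_force: [0.1, -0.9, -0.2]
width: 0.0469
finger_force: 0.0
```

>>> drive_tool --pt "0 0 0 0 0 0" --pt "0 0 0 0 0 0" --pt "0 0 0 0 0 0" --pt "0 0 0 0 0 0" --pt "0 0 0 0 0 0" --pt "0 0 0 0 0 0" --gripper 1

```text
time: 4.65
tool_pos: [0.4668, 0.2827, 0.0665]
ee_rot: [3.142, -0.0, 0.206]
wrist_force: [-0.0, -0.5, 1.2]
width: 0.0174
finger_force: 30.0
```

>>> drive_tool --pt "0 0 -0.4 0 0 0" --pt "0 0 -0.7 0 0 0" --pt "0 0 -0.7 0 0 0" --pt "0 0 -0.7 0 0 0" --pt "0 0 -0.5 0 0 0" --pt "0.14 0.5 0 0 0 0" --pt "0.14 0.8 0 0 0 0" --pt "0.14 0.95 0 0 0 0" --pt "0.14 0.95 0 0 0 0" --pt "0.14 0.95 0 0 0 0" --pt "0.14 0.95 0 0 0 0" --pt "0.14 0.95 0 0 0 0" --pt "0.14 0.95 0 0 0 0" --pt "0.14 0.95 0 0 0 0" --pt "0.14 0.95 0 0 0 0" --pt "0.14 0.95 0 0 0 0" --pt "0.11 0.95 0 0 0 0" --pt "0 0.66 0 0 0 0" --pt "0 0 0 0 0 0" --pt "0 0 0 0 0 0"

```text
time: 7.15
tool_pos: [0.6247, -0.1516, 0.1865]
ee_rot: [-3.141, -0.0, 0.207]
wrist_force: [-0.7, -0.1, -0.7]
width: 0.0173
finger_force: 30.0
```

```bash
python3 - <<'E'
from h import *
s=snap('wrist','w2');t=snap('top','t2');d=snap('side','s2');o=get_obs();print(o['time'],o['tool_pos'],o['ee_rot'],o['width'])
im=np.hstack([cv2.resize(s['image'],None,fx=1.0,fy=1.0),])
cv2.imwrite('pics/w2b.png',cv2.resize(s['image'][60:320,100:420],None,fx=2.3,fy=2.3,interpolation=cv2.INTER_CUBIC))
# project model points
R=cv2.Rodrigues(np.array(s['rvec'],float))[0]
for p in[(.6258,-.1526,.06),(o['tool_pos'][0],o['tool_pos'][1],.13),(o['tool_pos'][0],o['tool_pos'][1],.225)]:
  for n,c in(('w',s),('t',t),('s',d)):
    K=np.array([[c['fx'],0,c['cx']],[0,c['fy'],c['cy']],[0,0,1]]);print(n,p,cv2.projectPoints(np.array([p]),np.array(c['rvec'],float),np.array(c['tvec'],float),K,None)[0].ravel())
a=load('top0');print('well from top',world(a,327.5,177.8,z=.06))
# well segmentation by depth in wrist, top0
for n,c in(('w',s),('t0',a),('s0',load('side0'))):
  P=cloud(c);p=P.reshape(-1,3);m=(np.hypot(p[:,0]-.6258,p[:,1]+.1526)<.018)&(p[:,2]<.055)&(p[:,2]>0);print(n,m.sum(),((p[m].min(0)+p[m].max(0))/2) if m.sum() else '')
  m=(abs(p[:,2]-.06)<.004)&(np.hypot(p[:,0]-.604,p[:,1]+.1585)<.14)
  r=cv2.minAreaRect(p[m,:2].astype(np.float32));print(r)
E
```

```text
7.3 [ 0.62485366 -0.15121148  0.18665364] [-3.14144370e+00 -2.91190372e-04  2.07539319e-01] 0.01744153438320391
w (0.6258, -0.1526, 0.06) [252.36519442 186.27265491]
t (0.6258, -0.1526, 0.06) [328.35658158 177.88835087]
s (0.6258, -0.1526, 0.06) [287.79049401 186.85198874]
w (np.float64(0.6248536622638717), np.float64(-0.15121147679994368), 0.13) [250.70482236 205.19705653]
t (np.float64(0.6248536622638717), np.float64(-0.15121147679994368), 0.13) [332.99424698 175.22293797]
s (np.float64(0.6248536622638717), np.float64(-0.15121147679994368), 0.13) [288.78870318 169.06948698]
w (np.float64(0.6248536622638717), np.float64(-0.15121147679994368), 0.225) [250.3215188 256.1095719]
t (np.float64(0.6248536622638717), np.float64(-0.15121147679994368), 0.225) [341.13918971 170.47199839]
s (np.float64(0.6248536622638717), np.float64(-0.15121147679994368), 0.225) [290.35250039 142.87905883]
well from top [ 0.62603933 -0.15003423  0.06      ]
w 303 [ 0.62410247 -0.15392437  0.03682552]
((0.6051719188690186, -0.1596411168575287), (0.2006707489490509, 0.16119833290576935), 78.93592834472656)
t0 38 [ 0.6282944  -0.15679819  0.03449242]
((0.604256272315979, -0.1585308462381363), (0.20019249618053436, 0.16061148047447205), 78.85736083984375)
s0 11 [ 0.63015892 -0.1605054   0.05146802]
((0.6040357351303101, -0.15899817645549774), (0.20295922458171844, 0.16490678489208221), 78.7188720703125)
```

View pics/w2b.png

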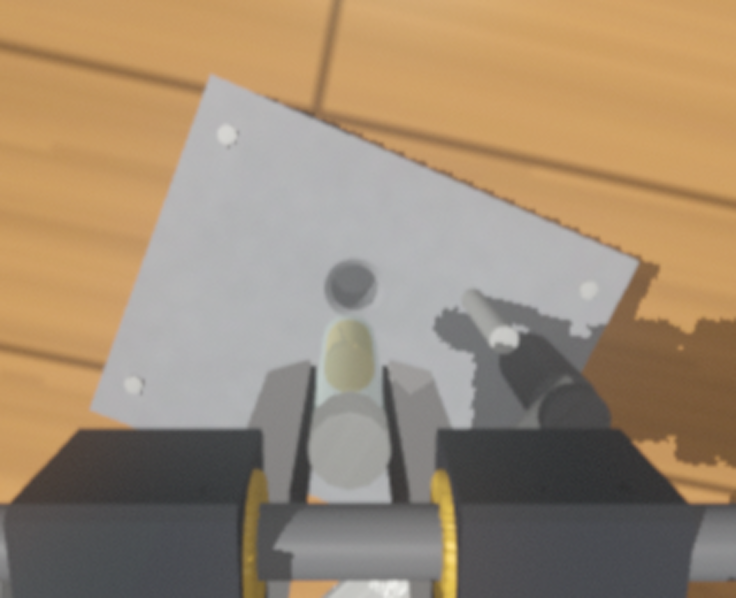

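The wrist crop shows the well mouth at crop (351,284), the held tube's cap at (349,440), and the tube bottom's edge at about (348,316). The tube hangs straight, just in front of the well. I'm now working out the relative offset.

```bash
python3 - <<'E'
from h import *
s=load('w2');o=get_obs()
g=cv2.cvtColor(s['image'],cv2.COLOR_BGR2GRAY)
W=world(s,100+351/2.3,60+284/2.3,z=.06);C=world(s,100+349/2.3,60+441/2.3,z=.2255)
print('well',W,'cap',C,'tcp',o['tool_pos'])
P=cloud(s).reshape(-1,3);tp=o['tool_pos']
m=(np.hypot(P[:,0]-tp[0],P[:,1]-tp[1])<.02)&(P[:,2]>.12)&(P[:,2]<.24)
q=P[m];
for lo,hi in[(.12,.14),(.14,.16),(.16,.19),(.215,.235)]:
  k=q[(q[:,2]>lo)&(q[:,2]<hi)]
  if len(k): print(lo,len(k),k.min(0),k.max(0))
for n,uv in(('t2',None),('s2',None)):
  c=load(n);P=cloud(c).reshape(-1,3);m=(np.hypot(P[:,0]-tp[0],P[:,1]-tp[1])<.015)&(P[:,2]>.11)&(P[:,2]<.16);k=P[m]
  print(n,m.sum(),k.min(0) if m.sum() else'',k.max(0) if m.sum() else'')
E
```

```text
well [ 0.628696   -0.15224031  0.06      ] cap [ 0.62750938 -0.15137191  0.2255    ] tcp [ 0.62485366 -0.15121148  0.18665364]
0.12 14 [ 0.62413127 -0.15789722  0.13768674] [ 0.63408996 -0.14295171  0.13996853]
0.14 155 [ 0.62373863 -0.16029361  0.14002164] [ 0.63429223 -0.14292478  0.15993594]
0.16 342 [ 0.62367201 -0.16159462  0.16014485] [ 0.63597632 -0.13781253  0.18997323]
0.215 1880 [ 0.61488575 -0.1669745   0.21503875] [ 0.63792492 -0.13181717  0.234976  ]
t2 0  
s2 34 [ 0.61396842 -0.15305264  0.1369072 ] [ 0.63020542 -0.13890362  0.15983196]
```

>>> drive_tool --pt "0.02 0.03 0.3 0 0 0" --pt "0 0 0.5 0 0 0" --pt "0 0 0.5 0 0 0" --pt "0 0 0.3 0 0 0" --pt "0 0 0.15 0 0 0" --pt "0 0 0.15 0 0 0" --pt "0 0 0.15 0 0 0" --pt "0 0 0 0 0 0"

```text
time: 8.3
tool_pos: [0.6258, -0.1536, 0.104]
ee_rot: [-3.141, 0.0, 0.206]
wrist_force: [-0.4, 0.5, -0.7]
width: 0.0177
finger_force: 30.0
```

>>> drive_tool --pt "0 0 0.15 0 0 0" --pt "0 0 0.15 0 0 0" --pt "0 0 0.15 0 0 0" --pt "0 0 0.15 0 0 0" --pt "0 0 0.15 0 0 0" --pt "0 0 0.05 0 0 0" --pt "0 0 0 0 0 0" --pt "0 0 0 0 0 0"

```text
time: 9.3
tool_pos: [0.6262, -0.1537, 0.0726]
ee_rot: [3.141, -0.001, 0.206]
wrist_force: [-0.4, 0.2, -0.8]
width: 0.0173
finger_force: 30.0
```

Expected seated TCP z is about 0.0715, so I'll go slightly further, release with partial opening, and then lift.

>>> drive_tool --pt "0 0 0.03 0 0 0" --pt "0 0 0 0 0 0"

```text
time: 9.55
tool_pos: [0.6263, -0.1538, 0.0715]
ee_rot: [3.141, -0.001, 0.206]
wrist_force: [0.1, 0.3, 0.5]
width: 0.0175
finger_force: 30.0
```

>>> drive_tool --pt "0 0 0 0 0 0" --pt "0 0 0 0 0 0" --pt "0 0 0 0 0 0" --pt "0 0 0 0 0 0" --pt "0 0 -0.3 0 0 0" --pt "0 0 -0.6 0 0 0" --pt "0 0 -0.8 0 0 0" --pt "0 0 -0.8 0 0 0" --pt "0 0 -0.8 0 0 0" --pt "0 0 -0.4 0 0 0" --pt "0 0 0 0 0 0" --gripper 0.6

```text
time: 10.92
tool_pos: [0.6266, -0.1539, 0.221]
ee_rot: [3.14, -0.003, 0.206]
wrist_force: [-0.4, 0.8, 0.3]
width: 0.038
finger_force: 0.0
```

```bash
python3 - <<'E'
from h import *
s=snap('wrist','w3');d=snap('side','s3');t=snap('top','t3');o=get_obs();print(o['time'],o['tool_pos'],o['ee_rot'],o['width'])
cv2.imwrite('pics/v3.png',np.hstack([cv2.resize(s['image'][60:320,100:420],(400,325)),cv2.resize(d['image'][130:230,235:358],(400,325))]))
for n,c in(('w',s),('t',t),('s',d)):
  P=cloud(c).reshape(-1,3);m=(np.hypot(P[:,0]-.627,P[:,1]+.1526)<.018)&(P[:,2]>.065)&(P[:,2]<.13);k=P[m]
  if len(k):
    h=k[k[:,2]>.1];print(n,len(k),'top',np.percentile(k[:,2],[90,100]),'mid',(h.min(0)+h.max(0))/2 if len(h) else '')
  m=(np.hypot(P[:,0]-.4985,P[:,1]+.164)<.025)&(P[:,2]>.135)&(P[:,2]<.19);k=P[m]
  if len(k): print('  handle',len(k),(k.min(0)+k.max(0))/2,k[:,2].max())
E
```

```text
11.075 [ 0.62529809 -0.153449    0.21709473] [-3.14003574e+00  2.81780597e-03  2.05781129e-01] 0.037823866368275144
w 386 top [0.11197063 0.11314473] mid [ 0.626885   -0.15395973  0.10661579]
  handle 505 [ 0.50492333 -0.16758992  0.15823105] 0.1813556592795192
s 75 top [0.11002801 0.11286753] mid [ 0.62478772 -0.15273307  0.10673918]
  handle 62 [ 0.49940853 -0.16429603  0.15793447] 0.1801508743165018
```

View pics/v3.png

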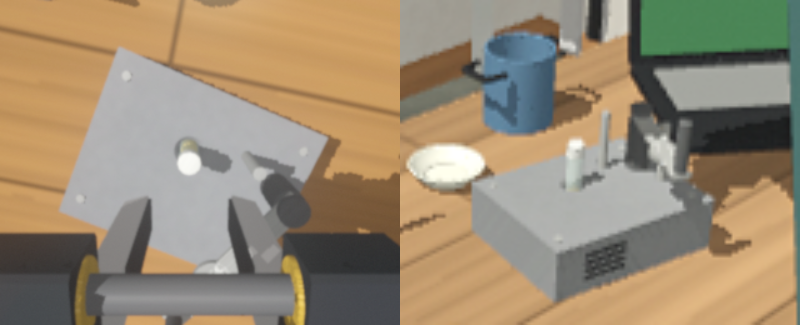

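The left panel (wrist) shows the tube standing upright in the well at (188,155). The right panel (side) shows it upright at (574,165), with the guard arm still at rest. Next I go over the handle and turn to the tangential grip.

>>> drive_tool --pt "-0.6 -0.07 0 0 0 0" --pt "-0.7 -0.07 0 0 0 0" --pt "-0.7 -0.07 0 0 0 0" --pt "-0.7 -0.07 0 0 0 0" --pt "-0.46 -0.07 0 0 0 0" --pt "0 0 0 0 0 -1" --pt "0 0 0 0 0 -1" --pt "0 0 0 0 0 -1" --pt "0 0 0 0 0 -1" --pt "0 0 0 0 0 -1" --pt "0 0 0 0 0 -1" --pt "0 0 0 0 0 -1" --pt "0 0 0 0 0 -1" --pt "0 0 0 0 0 -1" --pt "0 0 0 0 0 -1" --pt "0 0 0 0 0 -1" --pt "0 0 0 0 0 -1" --pt "0 0 0 0 0 -1" --pt "0 0 0 0 0 -1" --pt "0 0 0 0 0 -1"

```text
time: 13.58
tool_pos: [0.4986, -0.1654, 0.2171]
ee_rot: [-3.139, -0.002, 1.709]
wrist_force: [-1.0, -1.1, -0.0]
width: 0.0374
finger_force: 0.0
```

>>> drive_tool --pt "0 0 0 0 0 -1" --pt "0 0 0 0 0 -1" --pt "0 0 0 0 0 -1" --pt "0 0 0 0 0 -1" --pt "0 0 0 0 0 -1" --pt "0 0 0 0 0 -1" --pt "0 0 0 0 0 -1" --pt "0 0 0 0 0 -1" --pt "0 0 0 0 0 -0.7" --pt "0 0 0 0 0 0" --pt "0 0 0 0 0 0"

```text
time: 14.95
tool_pos: [0.499, -0.1656, 0.2181]
ee_rot: [-3.141, -0.002, 2.575]
wrist_force: [-0.2, 0.3, -0.5]
width: 0.0376
finger_force: 0.0
```

```bash
python3 - <<'E'
from h import *
s=snap('wrist','w4');o=get_obs();print(o['time'],o['tool_pos'],o['ee_rot'],o['joint_positions'])
P=cloud(s).reshape(-1,3)
m=(np.hypot(P[:,0]-.4997,P[:,1]+.166)<.025)&(P[:,2]>.14)&(P[:,2]<.19);k=P[m];print(len(k))
h=k[k[:,2]>.175]
if len(h):print(h.min(0),h.max(0),(h.min(0)+h.max(0))/2)
E
```

```text
15.0 [ 0.49912379 -0.16563696  0.21838622] [-3.14138937e+00 -1.21644642e-03  2.57500013e+00] [-4.28233349e-01  3.21931011e-02  1.40327081e+00 -3.38826734e-05
  1.70736160e+00 -1.43244187e+00]
445
[ 0.49434922 -0.17366546  0.17526721] [ 0.50753515 -0.16029903  0.18174384] [ 0.50094219 -0.16698224  0.17850553]
```

View pics/w4.png

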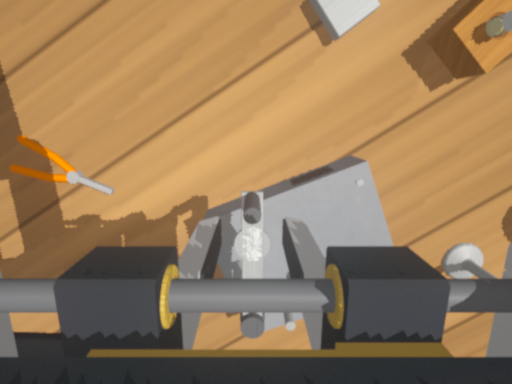

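The wrist view shows the handle at (252,205) centred between the fingers, in line with the arm. It measures (0.5005,-0.167). I'll descend and grip it.

>>> drive_tool --pt "-0.04 -0.01 0.3 0 0 0" --pt "0 0 0.5 0 0 0" --pt "0 0 0.5 0 0 0" --pt "0 0 0.4 0 0 0" --pt "0 0 0.35 0 0 0" --pt "0 0 0 0 0 0" --pt "0 0 0 0 0 0"

```text
time: 15.88
tool_pos: [0.5009, -0.1672, 0.1377]
ee_rot: [3.141, 0.001, 2.576]
wrist_force: [0.1, 0.3, 0.2]
width: 0.0373
finger_force: 0.0
```

>>> drive_tool --pt "0 0 0 0 0 0" --pt "0 0 0 0 0 0" --pt "0 0 0 0 0 0" --pt "0 0 0 0 0 0" --pt "0 0 0 0 0 0" --gripper 1

```text
time: 16.5
tool_pos: [0.5009, -0.1668, 0.1375]
ee_rot: [3.141, 0.001, 2.576]
wrist_force: [0.4, 1.1, 1.4]
width: 0.0131
finger_force: 30.0
```

>>> drive_tool --pt "-0.009 0.244 0 0 0 0.75" --pt "-0.009 0.244 0 0 0 0.75" --pt "-0.009 0.244 0 0 0 0.75" --pt "-0.009 0.244 0 0 0 0.75" --pt "-0.009 0.244 0 0 0 0.75" --pt "-0.009 0.244 0 0 0 0.75" --pt "-0.009 0.244 0 0 0 0.75" --pt "-0.009 0.244 0 0 0 0.75"

```text
time: 17.5
tool_pos: [0.5586, -0.117, 0.1376]
ee_rot: [-3.14, -0.0, 1.973]
wrist_force: [-2.0, 0.1, 3.1]
width: 0.0133
finger_force: 30.0
```

>>> drive_tool --pt "-0.009 0.244 0 0 0 0.75" --pt "-0.009 0.244 0 0 0 0.75" --pt "-0.009 0.244 0 0 0 0.75" --pt "-0.009 0.244 0 0 0 0.75" --pt "-0.009 0.244 0 0 0 0.75" --pt "-0.009 0.244 0 0 0 0.75" --pt "-0.009 0.244 0 0 0 0.75" --pt "-0.009 0.244 0 0 0 0.75" --pt "0 0 0 0 0 0"

```text
time: 18.62
tool_pos: [0.6353, -0.1083, 0.1376]
ee_rot: [-3.14, -0.001, 1.377]
wrist_force: [-2.3, 2.9, 4.3]
width: 0.0135
finger_force: 30.0
```

```bash
python3 - <<'E'
from h import *
s=snap('wrist','w5');d=snap('side','s5');o=get_obs();print(o['time'],o['tool_pos'],o['ee_rot'],o['wrist_force'],o['wrist_torque'],o['width'])
cv2.imwrite('pics/v5.png',np.hstack([cv2.resize(s['image'],(400,325)),cv2.resize(d['image'][130:230,235:358],(400,325))]))
E
```

```text
18.725 [ 0.63517096 -0.10820389  0.13754172] [-3.14055047e+00 -7.66808631e-04  1.37714776e+00] [-3.96020207  3.71202088  3.96675703] [0.48676737 0.46834202 0.07376608] 0.013629371248413956
```

View pics/v5.png

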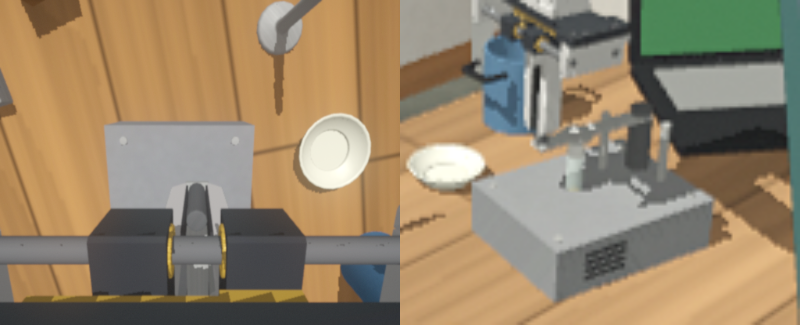

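The left panel shows the arm aligned with the polisher's long axis. The right panel shows the tube upright under the arm, disc over it, with a gap. One small push will seat the arm at the stop.

>>> drive_tool --pt "0 0.04 0 0 0 0" --pt "0 0 0 0 0 0" --pt "0 0 0 0 0 0" --pt "0 0 0 0 0 0"

```text
time: 19.23
tool_pos: [0.6365, -0.1084, 0.1375]
ee_rot: [-3.141, -0.001, 1.377]
wrist_force: [-3.3, 3.4, 4.3]
width: 0.0137
finger_force: 30.0
```

```bash
python3 - <<'E'
from h import *
d=snapshot('side');o=get_obs();print(o['time'],o['tool_pos'],o['wrist_force'],o['width'],o['finger_force'])
P=cloud(d).reshape(-1,3);m=(np.hypot(P[:,0]-.6262,P[:,1]+.1537)<.016)&(P[:,2]>.065)&(P[:,2]<.112);k=P[m];print(len(k),(k.min(0)+k.max(0))/2)
for lo in(.065,.08,.095):
  q=k[(k[:,2]>lo)&(k[:,2]<lo+.015)];print(lo,q.mean(0) if len(q) else '')
from bench import close_job;print(close_job())
E
```

```text
19.275 [ 0.63649885 -0.10844505  0.13757831] [-3.31127449  3.26702841  4.64728212] 0.013845550365576128 30.00269651412964
68 [ 0.62370926 -0.15098706  0.08826927]
0.065 [ 0.621381   -0.14781654  0.07193696]
0.08 [ 0.62235426 -0.14921992  0.08758972]
0.095 [ 0.62222969 -0.14800533  0.10368489]
the job is handed in; nothing more can be done
None
```

I handed the job in at 19.3 s with the long tube standing upright in the well, released, and the robot gripping the guard arm's handle at about its 1.2 rad stop; no verdict came back.

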